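Refill the bead bowl and hold up the full tin

TASK

Fill up the bead bowl: tip all five beads from the small white cup into the wooden bowl and stand the empty cup upright on the table again. Then heft the three identical closed tins to find by feel the heaviest, the full one that the next refill comes from, and finish while still holding that tin up in the gripper, upright and a good 10 cm clear of the table and touching nothing else, with the other two tins standing upright on the table. Do not knock over any tin, and leave the wooden disc, the modelling stick and the clay pot where they are.

Things in the scene. Friction and masses are not known exactly. Their poses are not given: they have to be found in the camera images.
- tin_1_center (a point): one of three outwardly identical closed plain steel tins, upright cylinder 60 mm in diameter and 100 mm tall, standing on the table; weighs between 0.13 and 0.65 kg, and the heaviest outweighs either of the others by at least 0.19 kg; the numbering is arbitrary and says nothing about weight. Point: on its axis, half-way up (50 mm above its underside); z runs along the axis, up
- tin_2_center (a point): one of three outwardly identical closed plain steel tins, upright cylinder 60 mm in diameter and 100 mm tall, standing on the table; weighs between 0.13 and 0.65 kg, and the heaviest outweighs either of the others by at least 0.19 kg; the numbering is arbitrary and says nothing about weight. Point: on its axis, half-way up (50 mm above its underside); z runs along the axis, up
- tin_3_center (a point): one of three outwardly identical closed plain steel tins, upright cylinder 60 mm in diameter and 100 mm tall, standing on the table; weighs between 0.13 and 0.65 kg, and the heaviest outweighs either of the others by at least 0.19 kg; the numbering is arbitrary and says nothing about weight. Point: on its axis, half-way up (50 mm above its underside); z runs along the axis, up
- cup_center (a point): small open white glazed cup without a handle, 75 mm tall, widening evenly from 60 mm outside diameter at the foot to 68 mm at the rim, wall 4.5 mm, inner floor 5 mm up, 0.13 kg, standing on the table with five loose beads on its floor. Point: on its axis, half-way up (37.5 mm above its underside); z runs along the axis to the mouth
- bowl_center (a point): round open wooden bowl, rim 160 mm outside diameter, 55 mm tall, 0.6 kg, standing loose and empty on the table. Point: on its axis, half-way up (27.5 mm above the table); z up
- bead_1_center (a point): round terracotta bead, a ball 16 mm in diameter, 10 g, smooth glaze, rolls and slides freely; starts in the cup. Point: its centre
- bead_2_center (a point): round terracotta bead, a ball 16 mm in diameter, 10 g, smooth glaze, rolls and slides freely; starts in the cup. Point: its centre
- bead_3_center (a point): round terracotta bead, a ball 16 mm in diameter, 10 g, smooth glaze, rolls and slides freely; starts in the cup. Point: its centre
- bead_4_center (a point): round terracotta bead, a ball 16 mm in diameter, 10 g, smooth glaze, rolls and slides freely; starts in the cup. Point: its centre
- bead_5_center (a point): round terracotta bead, a ball 16 mm in diameter, 10 g, smooth glaze, rolls and slides freely; starts in the cup. Point: its centre
- disc_center (a point): bystander: flat round wooden disc, 52 mm in diameter, 6 mm thick, lying loose on the table. Point: its centre
- knife: bystander: flat wooden modelling stick 150 x 16 x 8 mm lying loose on the table. Origin: centre of its underside; x runs along it
- pinch_pot_center (a point): bystander: small raw clay pot, 92 mm wide, 50 mm tall, loose on an 8 mm plywood board at the far side. Point: its centre
Mind the look-alikes: they are no part of the job. Leave any green look-alike of the part that bears cup_center alone. What is shaped like the part that bears tin_1_center but orange is not meant.

How it is judged:
By the outcome, as a careful person would: the job done as asked, in the order asked, and still so for the second after the job is handed in, while the arm keeps its last pose, push and grip.
It also fails if it takes over 72 s, if anything falls off the work surface, if the arm or the gripper's body presses on something with over 40 N, if the wrist force passes 120 N, or if a joint passes its speed limit or range.

ROBOT

A 7-joint arm with a two-finger parallel gripper is mounted at the origin on the work surface. World frame = base frame: x ahead of the robot, y to its left, z up, the work surface at z = 0. Lengths are in m, angles in rad, forces in N, time in s.
With the tool pointing down it reaches from about 0.4 to 0.85 m from the base axis. Payload 10.4 kg.
Tool frame: the origin (TCP) lies midway between the tips of the shut fingers; the grasp point (between the pads) lies 19 mm behind it (r.grasp_offset is the distance from the TCP to the grasp point, in m); x points along the fingers, y is the direction in which the jaws open and shut, and the axes are right-handed (so a half turn about x gives the same grasp; the last joint's range is limited). The gripper opens to 87 mm and grips with 3 to 60 N. Pads are 19 mm wide; open, the fingers measure 117 mm over their backs; the gripper's body (75 mm by 190 mm) begins 51 mm behind the grasp point.
Start: joints at [1.294, 0.332, -0.065, 1.46, 0.022, 1.35, -0.088], TCP at [0.157, -0.605, 0.223] pointing down, gripper open.
Joint ranges: [-2.6, 2.6], [-0.5, 2.12], [-1.47, 1.34], [0.16, 2.42], [-1.27, 4.41], [0.06, 2.06], [-2.6, 2.6]. Speed limits (rad/s): [2.22, 2.22, 2.79, 2.79, 3.14, 3.14, 3.14].

INTERFACE

Orientations are given as a unit quaternion [x, y, z, w].
In Python, from bench import r, vision, close_job gives the robot as it stands. The module is installed in compiled form; this text tells all that it offers.
- The arm moves only by the shell command python3 -m pendant 'ROWS' [OPENING] [FORCE]. ROWS is text: rows parted by semicolons, each of 6 numbers parted by spaces: the shift along the tool's x, y, z in units of 0.25 m (1.0 is 0.25 m), then the turn, a rotation vector about the tool's x, y, z in units of 1.5 rad (1.0 is 1.5 rad). A call has 1 to 8 rows; each row is the pose to reach, as a shift and turn from the pose commanded when the call began, along the tool's axes at that moment; what a row does not reach only later rows make up. A row lasts 1/10 s, in which the tool goes at most 50 mm and 8.59 degrees, less where a joint would pass 70% of its speed; a pose out of reach is approached as far as the arm can. A call with a number of a shift or a turn outside -1 to 1 is refused whole. A call with a gripper value outside its range is refused whole. OPENING is the gripper command: -1 is shut, 1 is fully open, values between are in proportion, set as the call begins (- or left out, the last holds). The fingers move at their own pace and stop on an object; FORCE is the grip in N (left out, the last holds). Time passes only in rows, so rows that repeat a pose let the fingers close. It gives the time, the measured TCP pose, the force and the opening at its end, in the units of the state.
- r.read_state(): the state, without advancing time (a new reading comes with each control period).
- vision.camera(name): name is "scene" or "top" or "wrist"; returns (picture, depth): 400x640x3 uint8, blue, green, red; 400x640 float32, m along the optical axis (not along the pixel's ray), 0 where there is no reading.
- vision.get_calibration(name): a dict with "camera_matrix" (3x3 intrinsics, pixels), "k1" (the pictures are not rectified: a ray, as slopes to the right and down, at radius r is drawn at 1 + k1 r^2 times it, then the intrinsics apply), "rvec" (rotation vector, rad) and "tvec" (3), from world to camera coordinates, as OpenCV has them. Camera axes: x right, y down, z forward; pixel columns grow to the right and rows downward; lengths in m; the calibration is good to about 2 mm. A picture is of the moment at which its call begins: read the wrist's pose just before it. get_calibration takes no time and is no camera call; for the wrist camera it gives the pose at the moment of the call.
- close_job(): hands the job in, once; it reports no verdict.
The state is a dict: "time": time; "joint_positions": joint angles; "joint_vel": joint speeds; "joint_torque": joint torques, N m; "ee_pos": TCP position; "eef_rot": TCP orientation; "ft_force": force on the tool from outside, world axes, zero at the start; "torque": the same for the moment, N m; "width": finger opening in m.
Only numpy, scipy, OpenCV 4.12 (cv2) and the standard library are available. Lean on these libraries where they do the work, as an engineer would, in place of code of your own. Each camera call takes 0.05 s, during which the arm holds its last target. There are 200 camera calls.

## Working session

There is one attempt and no reset: what is moved stays moved. The work goes in short steps, Python scripts to look and compute and a shell command to move; the robot and the scene stay as the last step left them, time stands still between calls to the robot, and variables do not carry over. Pictures are saved under pics/ and viewed, about 8 in all and at most 12, crops included, and the job is handed in when it is done.

```bash
mkdir -p pics
cat > h.py <<'E'
import numpy as np, cv2
from bench import r, vision
from scipy.spatial.transform import Rotation as R
def cal(n):
    c=vision.get_calibration(n); return np.array(c["camera_matrix"],float),float(c["k1"]),R.from_rotvec(np.ravel(c["rvec"])).as_matrix(),np.ravel(c["tvec"])
def cloud(n):
    K,k,Rm,t=cal(n); im,d=vision.camera(n)
    v,u=np.mgrid[0:400,0:640].astype(float)
    p=cv2.undistortPoints(np.stack([u.ravel(),v.ravel()],1)[:,None],K,np.array([k,0,0,0,0]))[:,0]
    P=np.c_[p,np.ones(len(p))]*d.reshape(-1,1)
    W=((P-t)@Rm).reshape(400,640,3); W[d==0]=np.nan
    return im,d,W
E
python3 - <<'E'
from h import *
s=r.read_state();print({k:np.round(v,3) for k,v in s.items()})
ims=[]
for n in("top","scene"):
    im,d,W=cloud(n);cv2.imwrite(f"pics/{n}0.png",im);np.savez(f"{n}0.npz",im=im,W=W)
    K,k,Rm,t=cal(n);print(n,(-Rm.T@t).round(3))
E
```

```text
{'time': np.float64(0.0), 'joint_positions': array([ 1.294,  0.333, -0.065,  1.461,  0.022,  1.35 , -0.089]), 'joint_vel': array([-0.001, -0.   , -0.002,  0.   , -0.001,  0.001,  0.002]), 'joint_torque': array([-1.0000e-03, -6.2326e+01,  2.4000e-02, -3.8990e+01, -6.1000e-02,
        4.0000e-02,  0.0000e+00]), 'ee_pos': array([ 0.157, -0.605,  0.222]), 'eef_rot': array([-0.701, -0.09 ,  0.702, -0.089]), 'ft_force': array([-0.644,  0.302,  0.095]), 'torque': array([ 0.016, -0.014,  0.014]), 'width': np.float64(0.087)}
top [ 0.393 -0.017  1.009]
scene [ 1.149 -0.085  0.954]
```

View pics/top0.png

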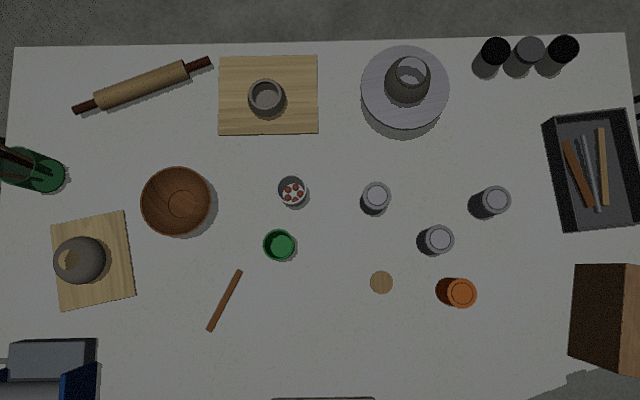

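View pics/scene0.png

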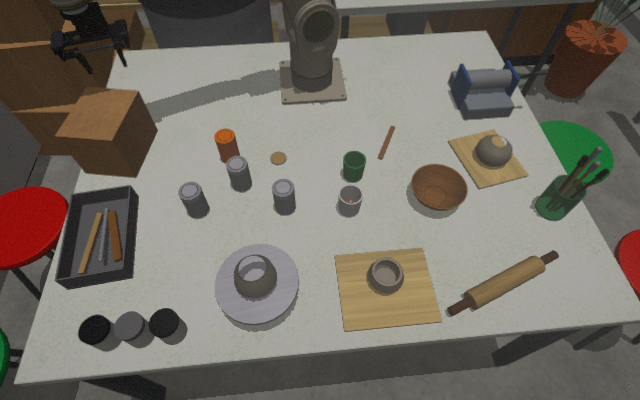

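The top view shows three grey tins at (376,198), (436,239) and (490,201). The white cup with beads is at (292,191) and the bowl at (176,201).
- **Could be taken for the cup:** the green cup (280,244), the clay pot (266,97).
- **Could be taken for a tin:** the orange tin (457,292), the dark jars (495,52), (527,52) and (563,48).

I choose the white cup and the three grey tins.

Run:
```python
from h import *
T=np.load("top0.npz");S=np.load("scene0.npz")
seeds=dict(tA=(376,198),tB=(436,239),tC=(490,201),cup=(292,191),bowl=(176,201),green=(280,244),orange=(457,292),disc=(381,282),knife=(225,300),pot=(266,97))
W=T["W"];V=S["W"].reshape(-1,3);Wf=W.reshape(-1,3)
print("table z",np.nanmedian(W[330:380,300:340,2]),)
for n,(u,v) in seeds.items():
    c=np.nanmedian(W[v-6:v+7,u-6:u+7].reshape(-1,3),0)
    rad=.11 if n=='bowl' else .055
    out=[]
    for P in(Wf,V):
        q=P[np.hypot(P[:,0]-c[0],P[:,1]-c[1])<rad]; q=q[q[:,2]>.004]
        if len(q)<5: out.append(None);continue
        zt=np.percentile(q[:,2],97); rim=q[q[:,2]>zt-.008]
        (cx,cy),rr=cv2.minEnclosingCircle(rim[:,:2].astype(np.float32))
        out.append((np.round([cx,cy,rr,zt],3).tolist()))
    print(n,*out)
im=cv2.resize(T["im"][150:310,130:520],None,fx=2,fy=2);cv2.imwrite("pics/crop1.png",im)
```

```text
table z -0.001092610110831319
tA [0.543, -0.124, 0.03, 0.103] [0.542, -0.124, 0.031, 0.103]
tB [0.449, -0.25, 0.03, 0.103] [0.446, -0.251, 0.032, 0.103]
tC [0.53, -0.372, 0.031, 0.103] [0.528, -0.373, 0.031, 0.103]
cup [0.566, 0.06, 0.034, 0.076] [0.564, 0.059, 0.035, 0.076]
bowl [0.547, 0.318, 0.081, 0.055] [0.546, 0.318, 0.081, 0.056]
green [0.445, 0.088, 0.034, 0.076] [0.443, 0.086, 0.036, 0.076]
orange [0.339, -0.287, 0.031, 0.102] [0.338, -0.288, 0.031, 0.104]
disc [0.352, -0.142, 0.05, 0.009] [0.36, -0.137, 0.054, 0.01]
knife [0.326, 0.216, 0.055, 0.01] [0.326, 0.216, 0.055, 0.011]
pot [0.79, 0.119, 0.04, 0.059] [0.791, 0.118, 0.04, 0.059]
```

View pics/crop1.png

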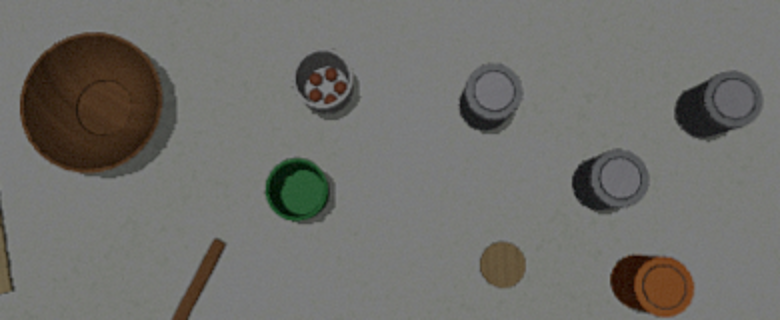

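The crop confirms the choice: the white cup holds five beads, at crop (324,82). The grey tins are at crop (492,90), (620,178) and (734,98). The green and orange look-alikes stay untouched.

Next I work out the tool axes and print a move toward the cup area. I'm logging joints on the way so I can fit the arm's kinematics.

```bash
cat >> h.py <<'E'
import json
def log():
    s=r.read_state(); open("log.jsonl","a").write(json.dumps([np.array(s[k]).tolist() for k in("joint_positions","ee_pos","eef_rot")])+"\n"); return s
def rows(p,Rt=None,s=None):
    "numbers for a move to TCP pos p, rotation matrix Rt"
    s=s or log(); R0=R.from_quat(s["eef_rot"]); d=R0.inv().apply(np.array(p)-s["ee_pos"])/.25
    w=np.zeros(3) if Rt is None else (R0.inv()*R.from_matrix(Rt)).as_rotvec()/1.5
    return np.r_[d,w].round(3)
E
python3 - <<'E'
from h import *
s=log();print(R.from_quat(s["eef_rot"]).as_matrix().round(3));print(rows((.42,-.25,.33)))
E
```

```text
[[-0.     0.251 -0.968]
 [ 0.001 -0.968 -0.251]
 [-1.    -0.001  0.   ]]
[-0.431 -1.109 -1.375  0.     0.     0.   ]
```

```bash
L='python3 -c "from h import *;log()"'
python3 -m pendant '-0.4 -0.9 -1 0 0 0;-0.4 -0.9 -1 0 0 0;-0.4 -0.9 -1 0 0 0;-0.4 -0.9 -1 0 0 0;-0.4 -0.9 -1 0 0 0;-0.4 -0.9 -1 0 0 0;-0.4 -0.9 -1 0 0 0;-0.4 -0.9 -1 0 0 0'; eval $L
python3 -m pendant '0 -0.6 -0.6 0 0 0.3;0 -0.6 -0.6 0 0 0.3;0 -0.6 -0.6 0 0 0.3;0 -0.6 -0.6 0 0 0.3;0 -0.6 -0.6 0 0 0.3;0 -0.6 -0.6 0 0 0.3'; eval $L
python3 -m pendant '0 -0.2 0 0.3 0.3 0;0 -0.2 0 0.3 0.3 0;0 -0.2 0 0.3 0.3 0;0 -0.2 0 0.3 0.3 0'; eval $L
cat > fit.py <<'E'
from h import *
from scipy.optimize import least_squares
D=[json.loads(l) for l in open("log.jsonl")]
def fk(q,x):
    h,a1,L1,a2,L2,a3,Lt,psi=x
    Y=lambda t:R.from_euler('y',t);Z=lambda t:R.from_euler('z',t)
    Rm=Z(SG[0]*q[0]);p=np.array([0,0,h])
    Rm=Rm*Y(SG[1]*q[1])*Z(SG[2]*q[2]);p=p+Rm.apply([a1,0,L1])
    Rm=Rm*Y(SG[3]*q[3])*Z(SG[4]*q[4]);p=p+Rm.apply([a2,0,L2])
    Rm=Rm*Y(SG[5]*q[5]);p=p+Rm.apply([a3,0,0]);Rm=Rm*Z(SG[6]*q[6]);p=p+Rm.apply([0,0,Lt])
    # tool x = local z
    return p,Rm*Z(psi)*R.from_matrix([[0,0,1],[0,1,0],[-1,0,0]]).inv()
SG=[-1,1,-1,1,-1,1,-1]
def res(x):
    o=[]
    for q,p,e in D:
        P,E=fk(q,x);o+=list(P-p)+list((E.inv()*R.from_quat(e)).as_rotvec()*.3)
    return np.array(o)
if __name__=="__main__":
    import itertools
    best=[]
    for g in itertools.product([-1,1],repeat=3):
        SG[2],SG[4],SG[6]=g
        for ps in(0,1.57,3.14,-1.57):
            f=least_squares(res,[.33,0,.42,0,.45,0,.35,ps]);best.append((f.cost,g,f.x.round(4)))
    for b in sorted(best,key=lambda b:b[0])[:3]:print(b)
    for q,p,e in D:print(np.round(q,3),np.round(p,3))
E
python3 fit.py
```

```text
time: 0.9
ee_pos: [0.3469, -0.3192, 0.3248]
eef_rot: [0.702, 0.092, -0.7, 0.094]
ft_force: [-0.5, -0.7, -0.3]
width: 0.087
time: 1.5
ee_pos: [0.4508, -0.1396, 0.3223]
eef_rot: [0.704, -0.068, -0.663, 0.245]
ft_force: [-0.6, -1.5, 0.7]
width: 0.0871
time: 1.9
ee_pos: [0.4342, -0.103, 0.3007]
eef_rot: [0.837, -0.145, -0.513, 0.125]
ft_force: [-0.9, -0.8, 1.3]
width: 0.0868
(np.float64(0.003046228443098814), (-1, -1, -1), array([ 0.3239, -0.0105,  0.5016,  0.064 ,  0.5002,  0.0039,  0.4069,
        1.5708]))
(np.float64(0.003046228443098818), (-1, -1, -1), array([ 0.3239, -0.0105,  0.5016,  0.064 ,  0.5002,  0.0039,  0.4069,
        1.5708]))
(np.float64(0.0030462284430988187), (-1, -1, -1), array([ 0.3239, -0.0105,  0.5016,  0.064 ,  0.5002,  0.0039,  0.4069,
        1.5708]))
[ 1.294  0.333 -0.065  1.461  0.022  1.35  -0.089] [ 0.157 -0.605  0.222]
[ 1.294  0.333 -0.065  1.461  0.022  1.35  -0.089] [ 0.157 -0.605  0.222]
[ 0.981 -0.032 -0.322  1.663 -0.011  1.506 -0.648] [ 0.347 -0.319  0.325]
[ 0.794 -0.186 -0.796  1.832  0.311  1.333 -1.371] [ 0.451 -0.14   0.322]
[ 0.459 -0.498 -0.493  2.16   0.204  0.978 -1.71 ] [ 0.434 -0.103  0.301]
```

Run:
```python
import fit,itertools
from fit import *
def ori(x,q,axs):
    Rm=R.identity()
    for a,s,t in zip('zyzyzyz',axs,q): Rm=Rm*R.from_euler(a,s*t)
    return Rm
out=[]
for g in itertools.product([-1,1],repeat=7):
    M=[ori(0,q,g).inv()*R.from_quat(e) for q,p,e in D]
    m=R.concatenate(M).mean(); err=[(m.inv()*k).magnitude() for k in M]
    out.append((max(err),g,m.as_matrix().round(2).tolist()))
out.sort(key=lambda o:o[0])
for o in out[:4]:print(o)
g=out[0][1]
# position: fully general offsets per link (3 each for shoulder,elbow,wrist,tool), min-norm
A=[];b=[]
for q,p,e in D:
    Rm=R.identity();blk=[]
    for i,(a,s,t) in enumerate(zip('zyzyzyz',g,q)):
        Rm=Rm*R.from_euler(a,s*t)
        if i in(0,2,4,6): blk.append(Rm.as_matrix())
    A.append(np.hstack(blk));b.append(p)
A=np.vstack(A);b=np.hstack(b)
for lam in(1e-4,1e-3):
    x=np.linalg.solve(A.T@A+lam*np.eye(12),A.T@b);print(x.reshape(4,3).round(3),np.abs(A@x-b).max())
```

```text
(3.0404709722440593e-16, (-1, 1, -1, 1, -1, 1, -1), [[-0.0, -1.0, -0.0], [-0.0, 0.0, -1.0], [1.0, -0.0, -0.0]])
(0.4175157546747934, (-1, 1, -1, -1, 1, -1, -1), [[-0.25, -0.97, -0.08], [0.03, 0.07, -1.0], [0.97, -0.25, 0.01]])
(0.4252493099976306, (-1, 1, -1, 1, 1, 1, -1), [[-0.18, -0.98, -0.08], [-0.02, 0.08, -1.0], [0.98, -0.18, -0.03]])
(0.48507102953191306, (1, -1, 1, -1, -1, 1, -1), [[-0.4, -0.85, -0.34], [0.1, -0.41, 0.91], [-0.91, 0.33, 0.24]])
[[ 0.004 -0.024  0.253]
 [ 0.    -0.019  0.451]
 [ 0.001 -0.004  0.488]
 [ 0.002  0.002  0.348]] 0.0002816409880226356
[[ 0.026 -0.035  0.228]
 [ 0.004 -0.001  0.454]
 [ 0.005 -0.021  0.471]
 [ 0.012  0.013  0.324]] 0.0028184057074349123
```

```bash
cat > kin.py <<'E'
from h import *
from scipy.optimize import least_squares
g=(-1,1,-1,1,-1,1,-1)
M=R.from_matrix([[0,-1,0],[0,0,-1],[1,0,0]])
LO=np.array([-2.6,-.5,-1.47,.16,-1.27,.06,-2.6]);HI=np.array([2.6,2.12,1.34,2.42,4.41,2.06,2.6])
def chain(q):
    Rm=R.identity();blk=[]
    for i,(a,s,t) in enumerate(zip('zyzyzyz',g,q)):
        Rm=Rm*R.from_euler(a,s*t)
        if i in(0,2,4,6): blk.append(Rm.as_matrix())
    return blk,Rm*M
idx=[1,2,4,5,7,8,11]
def fitx():
    A=[];b=[]
    for l in open("log.jsonl"):
        q,p,e=json.loads(l);A.append(np.hstack(chain(q)[0])[:,idx]);b.append(p)
    A=np.vstack(A);b=np.hstack(b);x=np.linalg.lstsq(A,b,rcond=None)[0]
    X=np.zeros(12);X[idx]=x;return X,np.abs(A@x-b).max()
X,ERR=fitx()
def fk(q):
    b,Rt=chain(q);return np.hstack(b)@X,Rt
def pts(q):
    "elbow, wrist, tcp"
    b,_=chain(q);x=X.reshape(4,3);c=np.cumsum([B@v for B,v in zip(b,x)],0);return c[1:]
def ik(p,Rt,q0,w=.01):
    Rt=R.from_matrix(Rt)
    def f(q):
        P,E=fk(q);return np.r_[(P-p)*10,(E.inv()*Rt).as_rotvec()*3,w*(q-q0)]
    q0=np.clip(q0,LO+.02,HI-.02);s=least_squares(f,q0,bounds=(LO+.01,HI-.01));P,E=fk(s.x)
    return s.x,np.linalg.norm(P-p),(E.inv()*Rt).magnitude()
def frame(az,al,roll=0):
    "tool pointing along azimuth az, al below horizontal; y horizontal at roll 0, then rolled about tool x"
    x=np.array([np.cos(az)*np.cos(al),np.sin(az)*np.cos(al),-np.sin(al)]);y=np.array([-np.sin(az),np.cos(az),0]);z=np.cross(x,y)
    return np.c_[x,y,z]@R.from_euler('x',roll).as_matrix()
E
python3 - <<'E'
from kin import *
print(X.reshape(4,3).round(4),ERR)
cup=np.array([.565,.06,.048])
q0=np.array([ 0.459,-0.498,-0.493,2.16,0.204,0.978,-1.71])
rng=np.random.default_rng(0)
seeds=[q0]+[LO+rng.random(7)*(HI-LO) for _ in range(5)]
for azd in(-135,-90,-60,-45,0,45,90,135):
  for ald in(20,35,50):
    for half in(0,np.pi):
      F=frame(np.radians(azd),np.radians(ald),half)
      sols=[ik(cup+.019*F[:,0],F,s,.002) for s in seeds]
      ok=[s for s in sols if s[1]<.002 and s[2]<.02]
      for s in {tuple(s[0].round(1)):s for s in ok}.values():
        print(azd,ald,round(half),s[0].round(2),"wrist",pts(s[0])[1].round(2),"elb",pts(s[0])[0].round(2))
E
```

```text
[[ 0.000e+00 -2.180e-02  2.582e-01]
 [ 0.000e+00 -2.350e-02  4.486e-01]
 [ 0.000e+00 -4.000e-04  4.900e-01]
 [ 0.000e+00  0.000e+00  3.519e-01]] 6.661338147750939e-16
-135 20 0 [-0.77  1.36  0.84  0.98 -0.1   2.05 -0.78] wrist [0.78 0.28 0.16] elb [0.34 0.27 0.37]
-135 20 3 [-0.77  1.36  0.84  0.98 -0.1   2.05  2.36] wrist [0.78 0.28 0.16] elb [0.34 0.27 0.37]
-135 35 0 [-0.22  1.03 -0.29  1.1   0.53  1.98 -1.32] wrist [0.76 0.25 0.24] elb [0.39 0.04 0.48]
-135 35 0 [-0.1   1.08 -0.53  1.09  0.67  2.05 -1.41] wrist [0.76 0.25 0.24] elb [ 0.4  -0.    0.46]
-135 35 0 [-0.69  1.09  0.58  1.14 -0.01  1.85 -0.94] wrist [0.76 0.25 0.24] elb [0.33 0.22 0.48]
-135 35 3 [-0.68  1.09  0.57  1.14 -0.    1.85  2.2 ] wrist [0.76 0.25 0.24] elb [0.33 0.22 0.48]
-135 50 0 [-0.12  0.86 -0.36  1.29  0.48  1.73 -1.34] wrist [0.72 0.21 0.3 ] elb [ 0.35 -0.    0.55]
-135 50 0 [ 0.28  1.18 -1.18  1.26  1.03  2.05 -1.64] wrist [0.72 0.21 0.3 ] elb [ 0.4  -0.15  0.41]
-135 50 0 [-0.63  0.87  0.45  1.32  0.02  1.61 -1.01] wrist [0.72 0.21 0.3 ] elb [0.3  0.16 0.55]
-135 50 3 [-0.73  0.92  0.62  1.33 -0.1   
[... 8364 characters left out ...]
1.16 -0.92  1.19  0.08  1.71  0.59] wrist [ 0.76 -0.13  0.24] elb [ 0.32 -0.27  0.42]
135 35 3 [ 0.28  0.97 -0.27  1.21 -0.38  1.73  0.91] wrist [ 0.76 -0.13  0.24] elb [ 0.35 -0.14  0.51]
135 50 0 [ 0.3   0.81 -0.36  1.37 -0.22  1.51 -2.3 ] wrist [ 0.72 -0.09  0.3 ] elb [ 0.3  -0.14  0.56]
135 50 0 [-0.24  0.83  0.47  1.41 -0.7   1.64 -1.96] wrist [ 0.72 -0.09  0.3 ] elb [0.32 0.04 0.57]
135 50 0 [ 0.2   0.79 -0.21  1.38 -0.32  1.52 -2.24] wrist [ 0.72 -0.09  0.3 ] elb [ 0.31 -0.11  0.57]
135 50 3 [ 0.62  0.99 -0.9   1.35  0.16  1.52  0.57] wrist [ 0.72 -0.09  0.3 ] elb [ 0.29 -0.25  0.49]
135 50 3 [ 0.24  0.8  -0.27  1.37 -0.28  1.51  0.88] wrist [ 0.72 -0.09  0.3 ] elb [ 0.3  -0.12  0.57]
```

Run:
```python
from kin import *
a=np.radians
F=frame(a(-100),a(30)); cup=np.array([.565,.060,.046])
pre=cup-.11*F[:,0]+[0,0,.06]
s=log();print(R.from_quat(s["eef_rot"]).as_matrix().round(2),s["ee_pos"])
print("pre",pre.round(3),rows(pre,F,s))
q=np.array(s["joint_positions"])
for p in(pre,cup+.019*F[:,0]):
    q,e1,e2=ik(p,F,q,.02);print(q.round(2),e1,e2)
# pour: lift and roll
bowl=np.array([.547,.318,0])
for al in(30,15):
  for ph in(-120,-150):
    G=frame(a(-100),a(al)); Gr=G@R.from_euler('x',a(ph)).as_matrix()
    # cup axis in tool frame
    ax=Gr@(F.T@[0,0,1]); print(al,ph,"axis",ax.round(2),"tilt",np.degrees(np.arccos(ax[2])).round(0))
    c=np.array([.50,.31,.2]);print(ik(c+.019*Gr[:,0],Gr,q,.01)[0].round(2),*ik(c+.019*Gr[:,0],Gr,q,.01)[1:])
```

```text
[[ 0.43 -0.11 -0.89]
 [-0.37 -0.93 -0.06]
 [-0.82  0.36 -0.44]] [ 0.43419833 -0.10302179  0.30069077]
pre [0.582 0.154 0.161] [ 0.333 -1.219 -0.343 -1.062 -0.628  0.089]
[-0.5   0.88 -0.31  1.16  0.82  2.04 -0.97] 4.067869917992483e-05 0.00014896968426968962
[-0.38  0.9  -0.29  1.43  0.85  1.77 -1.09] 5.544485763426684e-06 2.446463284590758e-05
30 -120 axis [ 0.85  0.51 -0.12] tilt 97.0
[-1.08  0.92  0.39  1.06  0.33  2.05  1.25] 3.2361227523015535e-05 0.0001583351215878705
30 -150 axis [ 0.57  0.72 -0.4 ] tilt 114.0
[-1.08  0.92  0.39  1.06  0.33  2.05  1.77] 3.561077705621165e-05 0.00017431852799805489
15 -120 axis [ 0.84  0.46 -0.29] tilt 107.0
[-1.4   1.37  1.26  1.04 -0.07  2.05  1.74] 0.006767033876850319 0.03341626579803042
15 -150 axis [ 0.54  0.59 -0.6 ] tilt 127.0
[-1.4   1.37  1.26  1.04 -0.07  2.05  2.27] 0.006767087808578223 0.03341656705897632
```

```bash
python3 - <<'E'
from kin import *
a=np.radians
F=frame(a(-100),a(30)); bowl=np.array([.547,.318,0]);q=np.array([-0.38,0.9,-0.29,1.43,0.85,1.77,-1.09])
for az in(-90,-75,-60,-45):
 for al in(0,10,20):
  for ph in(-110,-125):
    G=frame(a(az),a(al),a(ph)); ax=G@(F.T@[0,0,1]); h=ax*[1,1,0]
    c=bowl-.045*h/np.linalg.norm(h)+[0,0,.20]
    s=ik(c+.019*G[:,0],G,q,.01)
    print(az,al,ph,"axis",ax.round(2),"tilt",np.degrees(np.arccos(ax[2])).round(0),s[0].round(2),round(s[1],4),round(s[2],3),"wr",pts(s[0])[1].round(2))
E
python3 -m pendant '0 -0.3 -0.7 -0.5 -0.2 0;0 -0.3 -0.7 -0.5 -0.2 0;0 -0.3 -0.7 -0.5 -0.2 0;0 -0.3 -0.7 -0.5 -0.2 0;0 -0.3 -0.7 -0.5 -0.2 0;0 -0.3 -0.7 -0.5 -0.2 0'
python3 - <<'E'
from kin import *
a=np.radians
F=frame(a(-100),a(30)); cup=np.array([.565,.060,.046]);pre=cup-.11*F[:,0]+[0,0,.06]
s=log();print(np.round(s["joint_positions"],2),rows(pre,F,s),ERR)
E
```

```text
-90 0 -110 axis [ 0.81  0.5  -0.3 ] tilt 107.0 [-1.35  1.25  0.81  1.1   0.44  2.05  1.4 ] 0.0 0.0 wr [0.51 0.63 0.2 ]
-90 0 -125 axis [ 0.71  0.5  -0.5 ] tilt 120.0 [-1.34  1.24  0.8   1.11  0.45  2.05  1.65] 0.0 0.0 wr [0.51 0.62 0.2 ]
-90 10 -110 axis [ 0.81  0.54 -0.2 ] tilt 102.0 [-1.23  1.07  0.55  1.12  0.51  2.05  1.25] 0.0 0.0 wr [0.51 0.62 0.26]
-90 10 -125 axis [ 0.71  0.58 -0.4 ] tilt 114.0 [-1.22  1.06  0.53  1.12  0.53  2.05  1.5 ] 0.0 0.0 wr [0.51 0.62 0.26]
-90 20 -110 axis [ 0.81  0.57 -0.11] tilt 96.0 [-1.05  0.92  0.22  1.15  0.61  2.05  1.1 ] 0.0 0.0 wr [0.51 0.6  0.31]
-90 20 -125 axis [ 0.71  0.64 -0.3 ] tilt 107.0 [-1.03  0.91  0.2   1.15  0.62  2.05  1.36] 0.0 0.0 wr [0.51 0.6  0.31]
-75 0 -110 axis [ 0.66  0.69 -0.3 ] tilt 107.0 [-1.12  0.97  0.17  1.32  0.94  2.05  1.11] 0.0 0.0 wr [0.43 0.61 0.2 ]
-75 0 -125 axis [ 0.56  0.67 -0.5 ] tilt 120.0 [-1.11  0.97  0.16  1.32  0.94  2.05  1.37] 0.0 0.0 wr [0.43 0.6  0.2 ]
-75 10 -110 axis [ 0.65  0.74 -0.2 ] tilt 102.0 [-0.96  0.87 -0.07  1.33  0.97  2.05  1.05] 0.0 0.0 wr [0.43 0.6  0.26]
-75 10 -125 axis [ 0.54  
[... 1303 characters left out ...]
is [ 0.19  0.96 -0.2 ] tilt 102.0 [-0.75  0.67 -0.44  1.77  1.4   1.84  1.01] 0.0 0.0 wr [0.31 0.51 0.26]
-45 10 -125 axis [ 0.09  0.91 -0.4 ] tilt 114.0 [-0.74  0.68 -0.44  1.76  1.4   1.84  1.27] 0.0 0.0 wr [0.31 0.51 0.26]
-45 20 -110 axis [ 0.17  0.98 -0.11] tilt 96.0 [-0.64  0.6  -0.55  1.76  1.32  1.75  1.08] 0.0 0.0 wr [0.32 0.49 0.31]
-45 20 -125 axis [ 0.05  0.95 -0.3 ] tilt 107.0 [-0.63  0.6  -0.55  1.76  1.33  1.75  1.35] 0.0 0.0 wr [0.32 0.49 0.31]
time: 2.5
ee_pos: [0.6022, -0.0192, 0.3531]
eef_rot: [-0.646, -0.038, 0.647, -0.404]
ft_force: [-0.3, 0.7, -0.3]
width: 0.087
[ 0.33  0.26 -0.81  1.45  0.7   1.59 -1.4 ] [ 0.325 -0.874 -0.455 -0.559 -0.428  0.003] 5.551115123125783e-16
```

```bash
python3 -m pendant '0.2 -0.8 -0.45 -0.55 -0.4 0;0.2 -0.8 -0.45 -0.55 -0.4 0;0.2 -0.8 -0.45 -0.55 -0.4 0;0.2 -0.8 -0.45 -0.55 -0.4 0;0.2 -0.8 -0.45 -0.55 -0.4 0;0.2 -0.8 -0.45 -0.55 -0.4 0;0.2 -0.8 -0.45 -0.55 -0.4 0;0.2 -0.8 -0.45 -0.55 -0.4 0' 1 25
python3 - <<'E'
from kin import *
a=np.radians
F=frame(a(-105),a(25)); cup=np.array([.565,.060,.046]);pre=cup-.11*F[:,0]+[0,0,.03]
s=log();print(np.round(s["joint_positions"],2),pre,rows(pre,F,s),ERR)
q=np.array(s["joint_positions"])
for p in(pre,cup+.019*F[:,0]):
    q,e1,e2=ik(p,F,q,.02);print(q.round(2),e1,e2)
E
```

```text
time: 3.3
ee_pos: [0.5862, 0.1562, 0.1972]
eef_rot: [-0.217, -0.169, 0.735, -0.62]
ft_force: [-0.1, 0.4, 0.4]
width: 0.0872
[-0.51  0.83 -0.3   1.14  0.82  2.05 -0.95] [0.59080267 0.15629687 0.12248801] [ 0.155  0.012 -0.256  0.015 -0.081 -0.057] 4.163336342344337e-16
[-0.63  1.01 -0.05  1.03  0.69  2.05 -0.94] 1.3044097905319395e-05 7.335938412545388e-05
[-0.53  0.96 -0.04  1.34  0.71  1.8  -1.04] 6.422859045300821e-06 2.6650112779557947e-05
```

```bash
python3 -m pendant '0.155 0.012 -0.256 0.015 -0.08 -0.057;0.155 0.012 -0.256 0.015 -0.08 -0.057;0.155 0.012 -0.256 0.015 -0.08 -0.057;0.155 0.012 -0.256 0.015 -0.08 -0.057;0.155 0.012 -0.256 0.015 -0.08 -0.057'
python3 - <<'E'
from kin import *
a=np.radians
F=frame(a(-105),a(25)); cup=np.array([.565,.060,.046]);g=cup+.019*F[:,0]
s=log();print(np.round(s["joint_positions"],2),rows(g,F,s))
im,d,W=cloud("wrist");cv2.imwrite("pics/w1.png",im)
q=W.reshape(-1,3);q=q[(np.abs(q[:,0]-.565)<.05)&(np.abs(q[:,1]-.06)<.05)&(q[:,2]>.066)&(q[:,2]<.085)]
if len(q)>9: print(len(q),cv2.minEnclosingCircle(q[:,:2].astype(np.float32)),np.percentile(q[:,2],97))
E
```

```text
time: 3.8
ee_pos: [0.5922, 0.1579, 0.1275]
eef_rot: [-0.18, -0.134, 0.773, -0.593]
ft_force: [0.4, 0.6, 0.7]
width: 0.0871
[-0.62  1.   -0.08  1.03  0.7   2.06 -0.95] [ 0.584 -0.004 -0.114 -0.004 -0.011 -0.   ]
1213 ((0.564001202583313, 0.06110691651701927), 0.033944111317396164) 0.07559476223581914
```

View pics/w1.png

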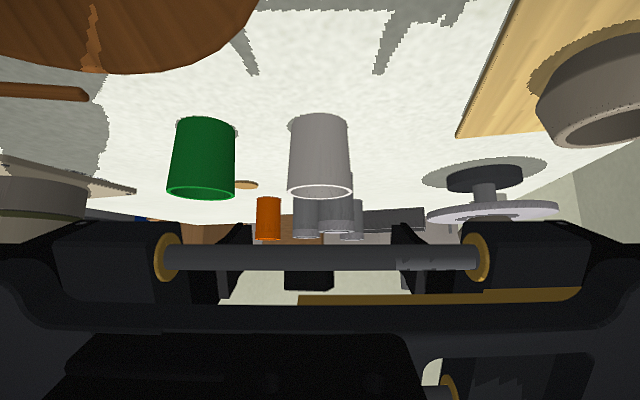

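The wrist view (upside down) shows the white cup centred at (320,155), midway between the fingers. The green cup is beside it at (203,157). The wrist depth puts the cup axis at (0.564, 0.061), which agrees with the other views.

```bash
python3 -m pendant '0.1 0 -0.05 0 0 0;0.2 0 -0.1 0 0 0;0.3 0 -0.114 0 -0.01 0;0.4 0 -0.114 0 -0.01 0;0.5 0 -0.114 0 -0.01 0;0.55 0 -0.114 0 -0.01 0;0.58 0 -0.114 0 -0.01 0;0.58 0 -0.114 0 -0.01 0'
python3 -m pendant '0 0 0 0 0 0;0 0 0 0 0 0;0 0 0 0 0 0;0 0 0 0 0 0;0 0 0 0 0 0;0 0 0 0 0 0;0 0 0 0 0 0;0 0 0 0 0 0' -1 20
python3 - <<'E'
from kin import *
a=np.radians
F=frame(a(-105),a(25)); cup=np.array([.565,.060,.046]);g=cup+.019*F[:,0]
s=log();print(np.round(s["joint_positions"],2),rows(g,F,s),s["ft_force"])
E
```

```text
time: 4.65
ee_pos: [0.5609, 0.0436, 0.0369]
eef_rot: [-0.171, -0.13, 0.775, -0.594]
ft_force: [0.2, 0.5, 0.3]
width: 0.0869
time: 5.45
ee_pos: [0.5605, 0.0437, 0.0358]
eef_rot: [-0.17, -0.13, 0.775, -0.595]
ft_force: [0.6, 0.1, 1.4]
width: 0.0637
[-0.52  0.97 -0.07  1.34  0.72  1.81 -1.06] [-0.002  0.001  0.009 -0.001  0.003 -0.   ] [0.58548284 0.10719718 1.41151875]
```

```bash
python3 -m pendant '-0.05 0 0.1 0 0 0;-0.12 0 0.25 0 0 0;-0.19 0 0.4 0 0 0;-0.26 0 0.55 0 0 0;-0.3 0 0.64 0 0 0;-0.3 0 0.64 0 0 0'
python3 - <<'E'
from kin import *
a=np.radians
F=frame(a(-105),a(25)); bowl=np.array([.547,.318,0])
s=log();q=np.array(s["joint_positions"]);print(q.round(2),s["width"],s["ft_force"].round(2))
for az,al in((-75,10),(-80,10),(-80,5)):
  for ph in(0,-60,-90,-110,-125,-135):
    G=frame(a(az),a(al),a(ph)); ax=G@(F.T@[0,0,1])
    A=frame(a(az),a(al),a(-120))@(F.T@[0,0,1]); h=A*[1,1,0];h/=np.linalg.norm(h)
    c=bowl-.045*h+[0,0,.20]
    S=ik(c+.019*G[:,0],G,q,.01)
    print(az,al,ph,"c",c.round(3),"ax",ax.round(2),"tilt",np.degrees(np.arccos(ax[2])).round(0),S[0].round(2),round(S[1],4),round(S[2],3))
    if az==-75 and ph==0: print(rows(c+.019*G[:,0],G,s))
E
```

```text
time: 6.05
ee_pos: [0.5615, 0.0452, 0.2158]
eef_rot: [-0.173, -0.129, 0.775, -0.594]
ft_force: [-0.3, 0.2, -2.1]
width: 0.0636
[-0.53  0.73 -0.05  1.32  0.75  1.99 -0.88] 0.06358258264048053 [-0.26  0.23 -2.12]
-75 10 0 c [0.516 0.285 0.2  ] ax [-0.07  0.25  0.97] tilt 15.0 [-0.97  0.87 -0.07  1.33  0.97  2.05 -0.87] 0.0 0.0
[-0.707 -0.386 -0.411 -0.109 -0.169  0.333]
-75 10 -60 c [0.516 0.285 0.2  ] ax [0.67 0.53 0.52] tilt 59.0 [-0.97  0.87 -0.07  1.33  0.97  2.05  0.18] 0.0 0.0
-75 10 -90 c [0.516 0.285 0.2  ] ax [0.77 0.64 0.07] tilt 86.0 [-0.97  0.87 -0.07  1.33  0.97  2.05  0.7 ] 0.0 0.0
-75 10 -110 c [0.516 0.285 0.2  ] ax [ 0.7   0.67 -0.23] tilt 103.0 [-0.97  0.87 -0.07  1.33  0.97  2.05  1.05] 0.0 0.0
-75 10 -125 c [0.516 0.285 0.2  ] ax [ 0.59  0.68 -0.44] tilt 116.0 [-0.97  0.87 -0.07  1.33  0.97  2.05  1.31] 0.0 0.0
-75 10 -135 c [0.516 0.285 0.2  ] ax [ 0.48  0.68 -0.56] tilt 124.0 [-0.97  0.87 -0.07  1.33  0.97  2.05  1.49] 0.0 0.0
-80 10 0 c [0.514 0.288 0.2  ] ax [-0.04  0.25  0.97] tilt 15.0 [-1.05  0.92  0.11  1.26  0.84  2.05 -0.83] 0.0 0.0
-80 10 -60 c [0.514 0.2
[... 566 characters left out ...]

-80 5 0 c [0.513 0.289 0.2  ] ax [-0.06  0.34  0.94] tilt 20.0 [-1.13  0.97  0.23  1.25  0.82  2.05 -0.79] 0.0 0.0
-80 5 -60 c [0.513 0.289 0.2  ] ax [0.71 0.51 0.49] tilt 61.0 [-1.13  0.97  0.23  1.25  0.82  2.05  0.26] 0.0 0.0
-80 5 -90 c [0.513 0.289 0.2  ] ax [0.82 0.57 0.04] tilt 88.0 [-1.13  0.97  0.23  1.25  0.82  2.05  0.78] 0.0 0.0
-80 5 -110 c [0.513 0.289 0.2  ] ax [ 0.76  0.59 -0.27] tilt 106.0 [-1.13  0.97  0.23  1.25  0.82  2.05  1.13] 0.0 0.0
-80 5 -125 c [0.513 0.289 0.2  ] ax [ 0.65  0.59 -0.48] tilt 119.0 [-1.13  0.97  0.23  1.25  0.82  2.05  1.4 ] 0.0 0.0
-80 5 -135 c [0.513 0.289 0.2  ] ax [ 0.55  0.58 -0.6 ] tilt 127.0 [-1.13  0.97  0.23  1.25  0.82  2.05  1.57] 0.0 0.0
```

```bash
cat > pour.py <<'E'
from kin import *
a=np.radians
F=frame(a(-105),a(25)); bowl=np.array([.547,.318,0]);az,al=-50,10
A=frame(a(az),a(al),a(-120))@(F.T@[0,0,1]); h=A*[1,1,0];h/=np.linalg.norm(h);c=bowl-.045*h+[0,0,.20]
def show(ph):
    G=frame(a(az),a(al),a(ph));s=log();q=np.array(s["joint_positions"]);S=ik(c+.019*G[:,0],G,q,.01)
    print(q.round(2),ph,rows(c+.019*G[:,0],G,s),"goal q",S[0].round(2),round(S[1],4),"cup c now",(s["ee_pos"]-.019*R.from_quat(s["eef_rot"]).as_matrix()[:,0]).round(3),c.round(3), "axis",(R.from_quat(s["eef_rot"]).as_matrix()@F.T@[0,0,1]).round(2),s["width"].round(4),s["ft_force"].round(1))
E
python3 -c "
from pour import *
show(0);show(-40)"
```

```text
Traceback (most recent call last):
  File "pour.py", line 7, in show
    print(q.round(2),ph,rows(c+.019*G[:,0],G,s),"goal q",S[0].round(2),round(S[1],4),"cup c now",(s["ee_pos"]-.019*R.from_quat(s["eef_rot"]).as_matrix()[:,0]).round(3),c.round(3), "axis",(R.from_quat(s["eef_rot"]).as_matrix()@F.T@[0,0,1]).round(2),s["width"].round(4),s["ft_force"].round(1))
                                                                                                                                                                                                                                                        ^^^^^^^^^^^^^^^^
AttributeError: 'float' object has no attribute 'round'
```

```bash
sed -i 's/s\["width"\].round(4)/round(s["width"],4)/' pour.py
python3 -c "
from pour import *
show(0);show(-40)"
```

```text
[-0.53  0.73 -0.05  1.32  0.75  1.99 -0.88] 0 [-0.708 -0.287 -0.412 -0.197 -0.158  0.612] goal q [-0.91  0.68 -0.23  1.7   1.26  1.81 -0.9 ] 0.0 cup c now [0.566 0.062 0.224] [0.533 0.275 0.2  ] axis [-0.01  0.    1.  ] 0.0636 [-0.3  0.2 -2.1]
[-0.53  0.73 -0.05  1.32  0.75  1.99 -0.88] -40 [-0.708 -0.287 -0.412 -0.625 -0.371  0.54 ] goal q [-0.89  0.68 -0.26  1.7   1.27  1.82 -0.2 ] 0.0 cup c now [0.566 0.062 0.224] [0.533 0.275 0.2  ] axis [-0.01  0.    1.  ] 0.0636 [-0.3  0.2 -2.1]
```

```bash
python3 -m pendant '-0.08 -0.03 -0.05 -0.025 -0.02 0.075;-0.17 -0.07 -0.1 -0.05 -0.04 0.15;-0.26 -0.11 -0.15 -0.075 -0.06 0.23;-0.35 -0.15 -0.2 -0.1 -0.08 0.31;-0.44 -0.18 -0.25 -0.125 -0.1 0.39;-0.53 -0.22 -0.31 -0.15 -0.12 0.46;-0.62 -0.25 -0.36 -0.17 -0.14 0.54;-0.7 -0.287 -0.41 -0.197 -0.158 0.61'
python3 -c "
from pour import *
show(0);show(-60)"
```

```text
time: 6.85
ee_pos: [0.5428, 0.2601, 0.1903]
eef_rot: [0.033, 0.082, -0.419, 0.904]
ft_force: [-0.1, -0.7, -2.3]
width: 0.0635
[-0.93  0.68 -0.21  1.71  1.24  1.79 -0.9 ] 0 [-0.     0.009  0.026  0.007 -0.002 -0.002] goal q [-0.93  0.67 -0.21  1.7   1.25  1.8  -0.9 ] 0.0 cup c now [0.531 0.274 0.194] [0.533 0.275 0.2  ] axis [-0.16  0.2   0.97] 0.0635 [-0.1 -0.7 -2.3]
[-0.93  0.68 -0.21  1.71  1.24  1.79 -0.9 ] -60 [-0.     0.009  0.026 -0.691 -0.    -0.003] goal q [-0.89  0.68 -0.26  1.7   1.27  1.82  0.15] 0.0 cup c now [0.531 0.274 0.194] [0.533 0.275 0.2  ] axis [-0.16  0.2   0.97] 0.0635 [-0.1 -0.7 -2.3]
```

```bash
python3 -m pendant '0 0.01 0.026 -0.1 0 0;0 0.01 0.026 -0.2 0 0;0 0.01 0.026 -0.3 0 0;0 0.01 0.026 -0.4 0 0;0 0.01 0.026 -0.5 0 0;0 0.01 0.026 -0.6 0 0;0 0.01 0.026 -0.7 0 0;0 0.01 0.026 -0.76 0 0'
python3 -m pendant '0 0 0 -0.05 0 0;0 0 0 -0.1 0 0;0 0 0 -0.15 0 0;0 0 0 -0.2 0 0;0 0 0 -0.25 0 0;0 0 0 -0.3 0 0;0 0 0 -0.35 0 0;0 0 0 -0.4 0 0'
python3 -m pendant '0 0 0 -0.05 0 0;0 0 0 -0.1 0 0;0 0 0 -0.15 0 0;0 0 0 -0.2 0 0;0 0 0 -0.25 0 0;0 0 0 -0.3 0 0;0 0 0 -0.3 0 0;0 0 0 -0.3 0 0'
python3 -m pendant '0 0 0 0 0 0;0 0 0 0 0 0;0 0 0 0 0 0;0 0 0 0 0 0;0 0 0 0 0 0;0 0 0 0 0 0'
python3 - <<'E'
from pour import *
show(-120)
im,_=vision.camera("scene");im2,_=vision.camera("top")
a1=cv2.resize(im[120:260,330:530],None,fx=2,fy=2);a2=cv2.resize(im2[130:270,120:320],None,fx=2,fy=2)
cv2.imwrite("pics/p1.png",np.vstack([a1,a2]))
E
```

```text
time: 7.65
ee_pos: [0.546, 0.2588, 0.1971]
eef_rot: [-0.461, 0.298, -0.31, 0.776]
ft_force: [0.5, 0.2, -1.8]
width: 0.0632
time: 8.45
ee_pos: [0.546, 0.2588, 0.1971]
eef_rot: [0.669, -0.376, 0.208, -0.606]
ft_force: [0.1, 0.2, -2.0]
width: 0.0635
time: 9.25
ee_pos: [0.5462, 0.259, 0.1978]
eef_rot: [0.786, -0.412, 0.121, -0.444]
ft_force: [0.1, 0.8, -1.9]
width: 0.0633
time: 9.85
ee_pos: [0.5463, 0.2592, 0.1989]
eef_rot: [0.786, -0.412, 0.121, -0.444]
ft_force: [-0.0, -0.6, -1.1]
width: 0.0633
[-0.85  0.68 -0.31  1.7   1.29  1.84  1.3 ] -120 [-0.006  0.007  0.007  0.068 -0.001 -0.002] goal q [-0.85  0.69 -0.31  1.7   1.29  1.84  1.19] 0.0 cup c now [0.534 0.274 0.202] [0.533 0.275 0.2  ] axis [ 0.24  0.86 -0.45] 0.0633 [-0.  -0.6 -1.1]
```

View pics/p1.png

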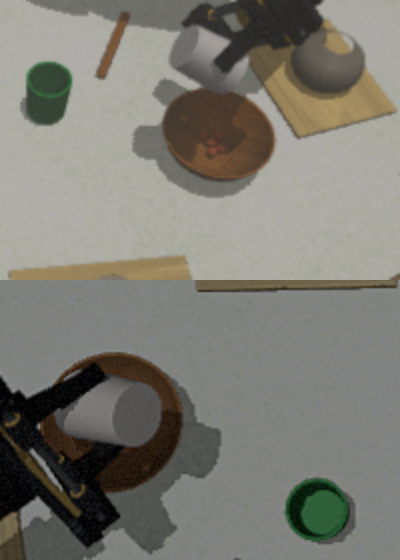

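Beads show together in the bowl, at crop (213,146); I'll count them once the arm is clear. Next I roll back and return the cup.

```bash
python3 -m pendant '0 0 0 0.1 0 0;0 0 0 0.2 0 0;0 0 0 0.3 0 0;0 0 0 0.4 0 0;0 0 0 0.5 0 0;0 0 0 0.6 0 0;0 0 0 0.7 0 0;0 0 0 0.8 0 0'
python3 -m pendant '0 0 0 0.1 0 0;0 0 0 0.2 0 0;0 0 0 0.3 0 0;0 0 0 0.4 0 0;0 0 0 0.5 0 0;0 0 0 0.6 0 0;0 0 0 0.66 0 0;0 0 0 0.66 0 0'
python3 - <<'E'
from pour import *
cup=np.array([.565,.060,.22]);g=cup+.019*F[:,0];s=log();print(rows(g,F,s),s["joint_positions"],s["ft_force"])
im,_=vision.camera("scene");im2,_=vision.camera("top")
a1=cv2.resize(im[120:260,330:530],None,fx=3,fy=3);a2=cv2.resize(im2[130:270,120:320],None,fx=2,fy=2)
cv2.imwrite("pics/p2.png",a1)
E
```

```text
time: 10.75
ee_pos: [0.5463, 0.2592, 0.1988]
eef_rot: [-0.396, 0.271, -0.333, 0.812]
ft_force: [0.1, 1.6, -2.3]
width: 0.0635
time: 11.55
ee_pos: [0.5463, 0.2593, 0.1988]
eef_rot: [0.035, 0.081, -0.422, 0.902]
ft_force: [-0.6, -1.0, -1.4]
width: 0.0635
[ 0.679 -0.511  0.172  0.197  0.161 -0.61 ] [-0.92778002  0.67016193 -0.20790156  1.70378877  1.24546316  1.79770918
 -0.88566903] [-0.59576742 -0.98641165 -1.44621684]
```

View pics/p2.png

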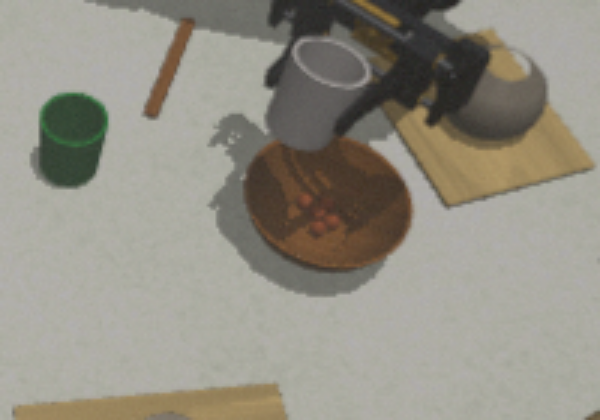

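The bowl holds a cluster of about five beads at crop (320,213), and the cup mouth looks empty. Now I return the cup to its place.

```bash
python3 -m pendant '0.085 -0.064 0.02 0.025 0.02 -0.075;0.17 -0.128 0.043 0.05 0.04 -0.15;0.255 -0.19 0.065 0.075 0.06 -0.23;0.34 -0.255 0.086 0.1 0.08 -0.31;0.425 -0.32 0.108 0.125 0.1 -0.39;0.51 -0.38 0.13 0.15 0.12 -0.46;0.6 -0.45 0.15 0.17 0.14 -0.54;0.68 -0.51 0.172 0.197 0.16 -0.61'
python3 - <<'E'
from pour import *
s=log()
for z in(.10,.049):print(rows(np.array([.565,.060,z])+.019*F[:,0],F,s))
print(s["joint_positions"])
E
```

```text
time: 12.45
ee_pos: [0.5609, 0.0422, 0.2119]
eef_rot: [-0.171, -0.132, 0.776, -0.593]
ft_force: [-0.4, -0.2, -1.6]
width: 0.0631
[ 0.199 -0.001 -0.437  0.001  0.001  0.003]
[ 0.285 -0.    -0.622  0.001  0.001  0.003]
[-0.53673438  0.73429723 -0.03447392  1.32686312  0.74490981  1.98065888
 -0.87179833]
```

```bash
python3 -m pendant '0.05 0 -0.11 0 0 0.003;0.1 0 -0.22 0 0 0.003;0.16 0 -0.35 0 0 0.003;0.21 0 -0.46 0 0 0.003;0.25 0 -0.55 0 0 0.003;0.275 0 -0.6 0 0 0.003;0.287 0 -0.627 0 0 0.003;0.287 0 -0.627 0 0 0.003'
python3 -m pendant '0 0 0 0 0 0;0.001 0 -0.002 0 0 0;0.002 0 -0.005 0 0 0;0.003 0 -0.007 0 0 0;0.003 0 -0.007 0 0 0;0.003 0 -0.007 0 0 0'
python3 - <<'E'
from pour import *
s=log();print(rows(np.array([.565,.060,.0445])+.019*F[:,0],F,s),s["ft_force"])
E
```

```text
time: 13.25
ee_pos: [0.561, 0.044, 0.0394]
eef_rot: [-0.171, -0.131, 0.774, -0.596]
ft_force: [-0.5, -0.9, -0.6]
width: 0.0635
time: 13.85
ee_pos: [0.5611, 0.0441, 0.0378]
eef_rot: [-0.171, -0.131, 0.774, -0.596]
ft_force: [-0.8, 0.7, -1.0]
width: 0.0632
[ 0.005 -0.001 -0.003 -0.     0.001 -0.003] [-0.75531421  0.70235505 -0.99981276]
```

```bash
python3 -m pendant '0.001 0 -0.003 0 0 0;0.002 0 -0.005 0 0 0;0.003 0 -0.007 0 0 0;0.003 0 -0.007 0 0 0;0.003 0 -0.007 0 0 0'
```

```text
time: 14.35
ee_pos: [0.5611, 0.0442, 0.0358]
eef_rot: [-0.171, -0.131, 0.774, -0.596]
ft_force: [-0.5, -0.2, 0.6]
width: 0.0634
```

```bash
python3 -m pendant '0 0 0 0 0 0;0 0 0 0 0 0;0 0 0 0 0 0;0 0 0 0 0 0;0 0 0 0 0 0' 1
python3 -m pendant '-0.06 0 0 0 0 0;-0.15 0 0 0 0 0;-0.28 0 0 0 0 0;-0.42 0 0.05 0 0 0;-0.5 0 0.2 0 0 0;-0.5 0 0.35 0 0 0;-0.5 0 0.5 0 0 0;-0.5 0 0.6 0 0 0'
python3 - <<'E'
from kin import *
s=log();q=np.array(s["joint_positions"]);print(q.round(2))
im,d,W=cloud("top");a1=cv2.resize(im[150:310,130:520],None,fx=2,fy=2);cv2.imwrite("pics/t2.png",a1)
W=W.reshape(-1,3)
for n,c,h in(("cup",(.565,.06),.075),("tA",(.542,-.124),.1),("tB",(.448,-.2505),.1),("tC",(.529,-.3725),.1)):
    k=W[(np.hypot(W[:,0]-c[0],W[:,1]-c[1])<.06)&(abs(W[:,2]-h)<.009)]
    print(n,len(k),cv2.minEnclosingCircle(k[:,:2].astype(np.float32)) if len(k) else 0)
a=np.radians
# IK for tool-down over tins, several jaw azimuths
for n,c in(("A",(.542,-.124)),("B",(.448,-.2505)),("C",(.529,-.3725))):
  for az in(-60,0,60,120):
    G=frame(0,a(90),0);G=R.from_euler('z',a(az)).as_matrix()@G
    S=ik(np.array([*c,.06-.019]),G,q,.01);print(n,az,"y",G[:,1].round(2),S[0].round(2),round(S[1],3),round(S[2],2))
E
```

```text
time: 14.85
ee_pos: [0.5611, 0.0442, 0.0359]
eef_rot: [-0.171, -0.131, 0.774, -0.596]
ft_force: [0.7, -0.6, 0.3]
width: 0.086
time: 15.65
ee_pos: [0.5737, 0.092, 0.2271]
eef_rot: [-0.172, -0.13, 0.774, -0.596]
ft_force: [-0.0, -0.2, -0.1]
width: 0.087
[-0.63  0.79  0.04  1.2   0.7   2.04 -0.83]
cup 225 ((0.566970944404602, 0.059375036507844925), 0.03380536660552025)
tA 637 ((0.5423131585121155, -0.12382494658231735), 0.030471812933683395)
tB 681 ((0.44936603307724, -0.2495306134223938), 0.03040997125208378)
tC 700 ((0.5295447707176208, -0.3719772696495056), 0.03127152845263481)
A -60 y [0.87 0.5  0.  ] [ 0.23  0.36 -0.1   1.83  0.04  0.95  0.63] 0.0 0.0
A 0 y [0. 1. 0.] [ 0.43  0.38 -0.34  1.82  0.15  0.96  1.6 ] 0.0 0.0
A 60 y [-0.87  0.5   0.  ] [ 1.16  0.91 -1.42  1.79  0.93  1.32  2.13] 0.0 0.0
A 120 y [-0.87 -0.5   0.  ] [-0.3   0.39  0.53  1.86 -0.24  0.95 -2.28] 0.0 0.0
B -60 y [0.87 0.5  0.  ] [ 0.34  0.27  0.09  1.95 -0.03  0.92  0.97] 0.0 0.0
B 0 y [0. 1. 0.] [ 0.48  0.28 -0.07  1.94  0.02  0.92  1.97] 0.0 0.0
B 60 y [-0.87  0.5   0.  ] [ 1.53  0.86 -1.46  1.9   0.9   1.28  2.39] 0.0 0.0
B 120 y [-0.87 -0.5   0.  ] [-0.12  0.31  0.61  1.97 -0.22  0.92 -2.01] 0.0 0.0
C -60 y [0.87 0.5  0.  ] [ 0.68  0.54 -0.18  1.58  0.11  1.04  0.99] 0.0 0.0
C 0 y [0. 1. 0.] [ 0.9   0.58 -0.48  1.56  0.29  1.07  1.92] 0.0 0.0
C 60 y [-0.87  0.5   0.  ] [ 1.38  0.99 -1.32  1.54  0.97  1.38  2.59] 0.0 0.0
C 120 y [-0.87 -0.5   0.  ] [ 0.15  0.58  0.52  1.61 -0.32  1.04 -1.85] 0.0 0.0
```

View pics/t2.png

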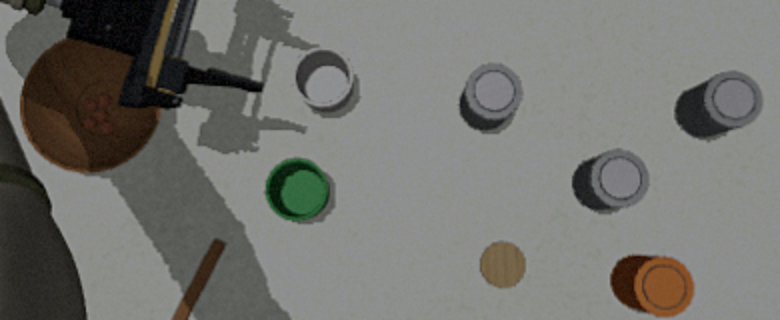

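The top view shows the white cup upright and empty at crop (325,80). All five beads are in the bowl around crop (97,110), and nothing else has moved. Now the tins, starting with A.

```bash
cat > tin.py <<'E'
from kin import *
a=np.radians
G=np.array([[0,1,0],[0,0,-1],[-1,0,0.]])
T=dict(A=(.5425,-.124),B=(.4485,-.250),C=(.5292,-.3722))
def show(t,z):
    s=log();p=np.array([*T[t],z-.019]);print(t,z,rows(p,G,s),np.round(s["joint_positions"],2),round(s["width"],4),s["ft_force"].round(1))
def heft():
    f=[];q=[];
    for _ in range(12): vision.camera("wrist");s=r.read_state();f.append(s["ft_force"]);q.append(s["joint_torque"])
    print("F",np.mean(f,0).round(2),"+-",np.std(f,0).round(2),"tq",np.mean(q,0).round(2),s["ee_pos"].round(3),round(s["width"],4))
E
python3 -c "
from tin import *
show('A',.22)"
```

```text
A 0.22 [ 0.832  0.098  0.258 -0.158  0.752  0.094] [-0.63  0.78  0.04  1.2   0.7   2.04 -0.83] 0.087 [ 1.3 -0.5  2.5]
```

```bash
python3 -m pendant '0.1 0.01 0.03 -0.02 0.095 0.01;0.2 0.02 0.06 -0.04 0.19 0.02;0.3 0.035 0.09 -0.06 0.285 0.035;0.42 0.05 0.13 -0.08 0.38 0.05;0.52 0.06 0.16 -0.1 0.475 0.06;0.63 0.075 0.195 -0.12 0.57 0.07;0.73 0.085 0.23 -0.14 0.66 0.08;0.83 0.1 0.258 -0.158 0.75 0.094'
python3 -c "
from tin import *
show('A',.22);show('A',.064);heft()"
```

```text
time: 16.5
ee_pos: [0.5431, -0.1228, 0.1975]
eef_rot: [0.499, 0.501, -0.499, 0.501]
ft_force: [0.7, 0.8, 0.3]
width: 0.0867
A 0.22 [-0.014 -0.003  0.005  0.003  0.     0.001] [ 0.11  0.2   0.04  1.68 -0.01  1.26  0.15] 0.0867 [0.7 0.8 0.3]
A 0.064 [ 0.61  -0.002  0.005  0.003  0.     0.001] [ 0.11  0.2   0.04  1.68 -0.01  1.26  0.15] 0.0867 [0.7 0.8 0.3]
F [ 0.01 -0.71 -0.04] +- [0.75 3.   0.54] tq [-9.800e-01 -5.226e+01 -6.900e-01 -3.811e+01 -4.800e-01  2.000e-02
  1.600e-01] [ 0.543 -0.121  0.196] 0.0871
```

```bash
python3 -m pendant '0.1 0 0.005 0.003 0 0;0.2 0 0.005 0.003 0 0;0.3 0 0.005 0.003 0 0;0.4 0 0.005 0.003 0 0;0.5 0 0.005 0.003 0 0;0.57 0 0.005 0.003 0 0;0.6 0 0.005 0.003 0 0;0.61 0 0.005 0.003 0 0'
python3 -c "
from tin import *
show('A',.064)"
python3 -m pendant '0 0 0 0 0 0;0 0 0 0 0 0;0 0 0 0 0 0;0 0 0 0 0 0;0 0 0 0 0 0;0 0 0 0 0 0;0 0 0 0 0 0;0 0 0 0 0 0' -1 40
python3 -m pendant '-0.04 0 0 0 0 0;-0.1 0 0 0 0 0;-0.16 0 0 0 0 0;-0.22 0 0 0 0 0;-0.24 0 0 0 0 0;-0.24 0 0 0 0 0;-0.24 0 0 0 0 0'
python3 -c "
from tin import *
heft();show('A',.064)"
```

```text
time: 17.9
ee_pos: [0.5415, -0.1233, 0.0428]
eef_rot: [-0.497, -0.501, 0.503, -0.499]
ft_force: [-0.0, -0.7, 0.4]
width: 0.0871
A 0.064 [-0.009  0.004  0.003 -0.001  0.003  0.005] [ 0.11  0.36  0.03  1.83 -0.01  0.96  0.14] 0.0871 [-0.  -0.7  0.4]
time: 18.7
ee_pos: [0.5421, -0.1237, 0.0438]
eef_rot: [-0.498, -0.5, 0.503, -0.499]
ft_force: [-2.0, 0.5, 6.4]
width: 0.0595
time: 19.4
ee_pos: [0.5419, -0.1233, 0.103]
eef_rot: [-0.497, -0.5, 0.503, -0.499]
ft_force: [-0.0, -0.3, -1.1]
width: 0.0593
F [-0.16  0.27 -1.5 ] +- [0.64 0.5  0.48] tq [ 0.000e+00 -5.576e+01  1.150e+00 -3.575e+01 -2.000e-02  9.000e-02
  0.000e+00] [ 0.542 -0.123  0.103] 0.0595
A 0.064 [ 0.233  0.003  0.002 -0.001  0.003  0.005] [ 0.11  0.28  0.04  1.79 -0.01  1.08  0.14] 0.0595 [-0.2  0.3 -2.3]
```

A weighs about 1.5 N, roughly 0.15 kg, so it is light. I set it down and go on to B.

```bash
python3 -m pendant '0.05 0 0 0 0 0;0.11 0 0 0 0 0;0.17 0 0 0 0 0;0.21 0 0 0 0 0;0.228 0 0 0 0 0;0.235 0 0 0 0 0;0.237 0 0 0 0 0;0.237 0 0 0 0 0'
python3 -m pendant '0 0 0 0 0 0;0 0 0 0 0 0;0 0 0 0 0 0;0 0 0 0 0 0;0 0 0 0 0 0' 1
python3 -m pendant '-0.06 0 0 0 0 0;-0.15 0 0 0 0 0;-0.3 0 0 0 0 0;-0.45 0 0 0 0 0;-0.6 0 0 0 0 0;-0.62 0 0 0 0 0'
python3 -c "
from tin import *
show('B',.22)"
```

```text
time: 20.8
ee_pos: [0.5422, -0.1237, 0.0445]
eef_rot: [-0.498, -0.5, 0.503, -0.499]
ft_force: [-0.1, 0.5, -1.4]
width: 0.0594
time: 21.3
ee_pos: [0.5419, -0.1236, 0.0442]
eef_rot: [-0.498, -0.5, 0.503, -0.499]
ft_force: [-0.0, 0.2, 0.8]
width: 0.0854
time: 21.9
ee_pos: [0.5451, -0.1233, 0.2054]
eef_rot: [-0.499, -0.498, 0.501, -0.501]
ft_force: [0.5, -0.5, 0.8]
width: 0.0872
B 0.22 [ 0.02  -0.386  0.507 -0.001  0.004 -0.001] [ 0.1   0.19  0.04  1.67 -0.    1.28  0.14] 0.0872 [ 0.5 -0.5  0.8]
```

```bash
python3 -m pendant '0.02 -0.08 0.1 0 0 0;0.02 -0.16 0.21 0 0 0;0.02 -0.24 0.32 0 0 0;0.02 -0.32 0.42 0 0 0;0.02 -0.37 0.49 0 0 0;0.02 -0.386 0.507 0 0.004 0;0.02 -0.386 0.507 0 0.004 0;0.02 -0.386 0.507 0 0.004 0'
python3 -c "
from tin import *
show('B',.22);show('B',.064)"
```

```text
time: 22.7
ee_pos: [0.4469, -0.2484, 0.1954]
eef_rot: [0.499, 0.502, -0.501, 0.498]
ft_force: [0.8, 0.0, 0.2]
width: 0.0868
B 0.22 [-0.022  0.006  0.006 -0.    -0.001  0.004] [ 0.28  0.1   0.15  1.8  -0.01  1.25  0.43] 0.0868 [0.8 0.  0.2]
B 0.064 [ 0.602  0.01   0.008 -0.    -0.001  0.004] [ 0.28  0.1   0.15  1.8  -0.01  1.25  0.43] 0.0868 [0.8 0.  0.2]
```

```bash
python3 -m pendant '0.1 0.01 0.008 0 0 0;0.2 0.01 0.008 0 0 0;0.3 0.01 0.008 0 0 0;0.4 0.01 0.008 0 0 0;0.5 0.01 0.008 0 0 0;0.57 0.01 0.008 0 0 0;0.595 0.01 0.008 0 0 0.004;0.6 0.01 0.008 0 0 0.004'
python3 -m pendant '0 0 0 0 0 0;0 0 0 0 0 0;0 0 0 0 0 0;0 0 0 0 0 0;0 0 0 0 0 0;0 0 0 0 0 0;0 0 0 0 0 0;0 0 0 0 0 0' -1 40
python3 -m pendant '-0.04 0 0 0 0 0;-0.1 0 0 0 0 0;-0.16 0 0 0 0 0;-0.22 0 0 0 0 0;-0.24 0 0 0 0 0;-0.24 0 0 0 0 0;-0.24 0 0 0 0 0'
python3 -c "
from tin import *
heft();show('B',.064)"
```

```text
time: 23.5
ee_pos: [0.4477, -0.2503, 0.0447]
eef_rot: [0.5, 0.501, -0.5, 0.499]
ft_force: [-0.4, -0.1, 0.4]
width: 0.0871
time: 24.3
ee_pos: [0.4478, -0.2514, 0.0457]
eef_rot: [0.501, 0.5, -0.5, 0.499]
ft_force: [-2.1, 0.8, 5.3]
width: 0.0599
time: 25.0
ee_pos: [0.4472, -0.2512, 0.1046]
eef_rot: [0.5, 0.501, -0.5, 0.499]
ft_force: [-0.3, 0.3, -2.5]
width: 0.0597
F [ 0.08 -0.06 -2.6 ] +- [0.47 0.39 0.47] tq [ 0.000e+00 -4.857e+01  1.600e+00 -3.577e+01 -4.000e-02  8.000e-02
  0.000e+00] [ 0.448 -0.251  0.105] 0.0597
B 0.064 [ 0.241  0.004 -0.005 -0.001 -0.001  0.   ] [ 0.29  0.19  0.15  1.9  -0.03  1.05  0.45] 0.0597 [ 0.4 -0.2 -3.2]
```

B weighs about 2.6 N, roughly 0.27 kg. I put it down and heft C.

```bash
python3 -m pendant '0.05 0 0 0 0 0;0.11 0 0 0 0 0;0.17 0 0 0 0 0;0.21 0 0 0 0 0;0.228 0 0 0 0 0;0.234 0 0 0 0 0;0.236 0 0 0 0 0;0.237 0 0 0 0 0'
python3 -m pendant '0 0 0 0 0 0;0 0 0 0 0 0;0 0 0 0 0 0;0 0 0 0 0 0;0 0 0 0 0 0' 1
python3 -m pendant '-0.06 0 0 0 0 0;-0.15 0 0 0 0 0;-0.3 0 0 0 0 0;-0.45 0 0 0 0 0;-0.6 0 0 0 0 0;-0.62 0 0 0 0 0'
python3 -c "
from tin import *
show('C',.22)"
```

```text
time: 26.4
ee_pos: [0.4479, -0.2515, 0.0465]
eef_rot: [0.501, 0.5, -0.5, 0.499]
ft_force: [-0.3, -0.8, -3.1]
width: 0.0593
time: 26.9
ee_pos: [0.4476, -0.2513, 0.0461]
eef_rot: [0.501, 0.5, -0.5, 0.499]
ft_force: [0.0, -0.3, 0.6]
width: 0.0854
time: 27.5
ee_pos: [0.4496, -0.2526, 0.2058]
eef_rot: [0.502, 0.498, -0.499, 0.501]
ft_force: [0.9, -0.9, 0.0]
width: 0.0867
C 0.22 [ 0.022  0.319  0.478 -0.001  0.001 -0.004] [ 0.28  0.09  0.15  1.78 -0.02  1.26  0.44] 0.0867 [ 0.9 -0.9  0. ]
```

```bash
python3 -m pendant '0.02 0.07 0.1 0 0 0;0.02 0.14 0.2 0 0 0;0.02 0.21 0.31 0 0 0;0.02 0.27 0.4 0 0 0;0.02 0.3 0.46 0 0 0;0.02 0.319 0.478 0 0 -0.004;0.02 0.319 0.478 0 0 -0.004;0.02 0.319 0.478 0 0 -0.004'
python3 -c "
from tin import *
show('C',.22);show('C',.064)"
```

```text
time: 28.3
ee_pos: [0.5272, -0.3702, 0.1954]
eef_rot: [0.499, 0.502, -0.501, 0.497]
ft_force: [-0.6, -0.7, 0.2]
width: 0.0874
C 0.22 [-0.022  0.008  0.008 -0.001 -0.002  0.005] [ 0.38  0.39  0.21  1.45 -0.08  1.32  0.6 ] 0.0874 [-0.6 -0.7  0.2]
C 0.064 [ 0.601  0.012  0.009 -0.001 -0.002  0.005] [ 0.38  0.39  0.21  1.45 -0.08  1.32  0.6 ] 0.0874 [-0.6 -0.7  0.2]
```

```bash
python3 -m pendant '0.1 0.01 0.008 0 0 0.005;0.2 0.01 0.008 0 0 0.005;0.3 0.01 0.008 0 0 0.005;0.4 0.01 0.008 0 0 0.005;0.5 0.01 0.008 0 0 0.005;0.57 0.012 0.008 0 0 0.005;0.595 0.012 0.009 0 0 0.005;0.6 0.012 0.009 0 0 0.005'
python3 -m pendant '0 0 0 0 0 0;0 0 0 0 0 0;0 0 0 0 0 0;0 0 0 0 0 0;0 0 0 0 0 0;0 0 0 0 0 0;0 0 0 0 0 0;0 0 0 0 0 0' -1 40
python3 -m pendant '-0.04 0 0 0 0 0;-0.1 0 0 0 0 0;-0.16 0 0 0 0 0;-0.22 0 0 0 0 0;-0.24 0 0 0 0 0;-0.24 0 0 0 0 0;-0.24 0 0 0 0 0'
python3 -c "
from tin import *
heft();show('C',.064)"
```

```text
time: 29.1
ee_pos: [0.529, -0.3724, 0.0456]
eef_rot: [0.501, 0.5, -0.5, 0.499]
ft_force: [0.2, 1.0, -0.2]
width: 0.0868
time: 29.9
ee_pos: [0.529, -0.3734, 0.0462]
eef_rot: [0.501, 0.5, -0.5, 0.499]
ft_force: [-3.6, 2.1, 5.9]
width: 0.0595
time: 30.6
ee_pos: [0.529, -0.373, 0.1053]
eef_rot: [0.501, 0.5, -0.5, 0.499]
ft_force: [-0.1, -0.1, -5.7]
width: 0.0594
F [-0.04  0.22 -5.86] +- [0.53 0.44 0.48] tq [ 0.000e+00 -7.067e+01  5.110e+00 -3.877e+01 -3.000e-02  8.000e-02
 -0.000e+00] [ 0.529 -0.373  0.106] 0.0589
C 0.064 [ 0.243 -0.    -0.004 -0.001 -0.001 -0.   ] [ 0.39  0.47  0.2   1.54 -0.1   1.14  0.61] 0.0589 [ 0.1 -0.2 -6.4]
```

C weighs about 5.9 N, roughly 0.6 kg, so it is clearly the heaviest. I lift it so its underside is about 17 cm up.

```bash
python3 -m pendant '-0.05 0 0 0 0 0;-0.13 0 0 0 0 0;-0.22 0 0 0 0 0;-0.31 0 0 0 0 0;-0.39 0 0 0 0 0;-0.43 0 0 0 0 0;-0.44 0 0 0 0 0;-0.44 0 0 0 0 0'
python3 -m pendant '0 0 0 0 0 0;0 0 0 0 0 0;0 0 0 0 0 0;0 0 0 0 0 0;0 0 0 0 0 0'
python3 - <<'E'
from tin import *
heft()
i,d,W=cloud("scene");j,_,V=cloud("top");P=V.reshape(-1,3);Q=W.reshape(-1,3)
for n,c,h in(("cup",(.566,.06),.075),("tA",(.542,-.124),.1),("tB",(.448,-.2505),.1),("pot",(.79,.118),.055)):
    k=P[(np.hypot(P[:,0]-c[0],P[:,1]-c[1])<.06)&(abs(P[:,2]-h)<.009)]
    print(n,len(k),cv2.minEnclosingCircle(k[:,:2].astype(np.float32)) if len(k) else 0)
k=Q[(np.hypot(Q[:,0]-.529,Q[:,1]+.373)<.045)&(Q[:,2]>.02)];print("held tin lowest",np.percentile(k[:,2],[1,5,50]) if len(k) else 0)
cv2.imwrite("pics/f.png",np.vstack([cv2.resize(i[90:310,160:500],(560,362)),j[120:340,100:660].copy() if False else cv2.resize(j[140:320,130:520],(560,258))]) if True else i)
E
```

```text
time: 32.0
ee_pos: [0.529, -0.3734, 0.2155]
eef_rot: [0.501, 0.5, -0.5, 0.499]
ft_force: [-0.3, 0.5, -6.8]
width: 0.0597
time: 32.5
ee_pos: [0.529, -0.3735, 0.2155]
eef_rot: [0.501, 0.5, -0.5, 0.499]
ft_force: [-0.2, 0.3, -6.0]
width: 0.0592
F [ 0.24 -0.19 -5.62] +- [0.54 0.58 0.49] tq [ 0.000e+00 -6.788e+01  4.460e+00 -4.158e+01 -4.000e-02  8.000e-02
 -0.000e+00] [ 0.529 -0.373  0.216] 0.0595
cup 228 ((0.5668853521347046, 0.05934084951877594), 0.03390699625015259)
tA 640 ((0.5428943037986755, -0.12373323738574982), 0.030695626512169838)
tB 685 ((0.4496150016784668, -0.24961546063423157), 0.030438099056482315)
pot 432 ((0.7891918420791626, 0.11916756629943848), 0.041546594351530075)
held tin lowest [0.17920556 0.21623472 0.46462804]
```

View pics/f.png

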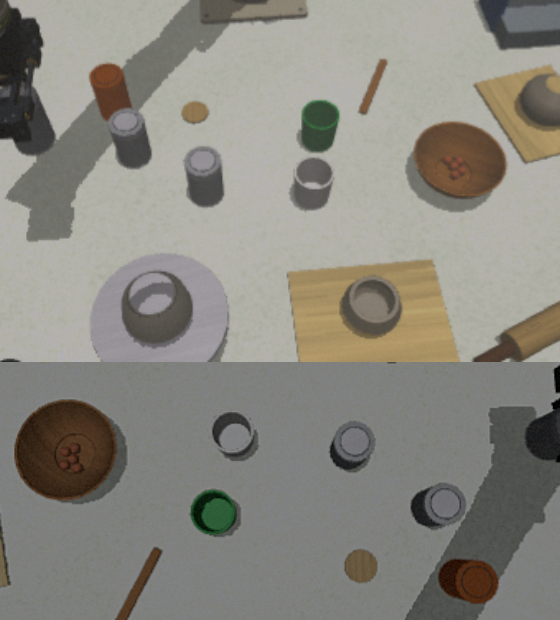

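The final view shows everything in place:
- Five beads in the bowl at (70,458).
- The cup upright and empty at (234,433).
- Tins A and B standing at (353,443) and (443,503).
- The disc, stick and pot where they were.
- Tin C held high, with its underside about 17 cm up.

I hand it in.

```bash
python3 -c "from bench import close_job; print(close_job())"
```

```text
the job is handed in; nothing more can be done
None
```

The job is done and handed in after about 33 s of the 72 s. All five beads went from the white cup into the bowl, and the empty cup stands upright within about 2 mm of its old place.

By feel the three tins weighed about 1.5 N, 2.6 N and 5.9 N, roughly 0.15, 0.27 and 0.6 kg. I finished holding the heaviest, the one farthest to the robot's right. It is upright, with its underside about 17 cm above the table and nothing else touching it.

- **Last pictures:** five beads in the bowl, the other two tins upright where they started, and the disc, stick and pot unmoved. I judged the disc and stick by eye; the cup, the two tins and the pot I also measured.
- **Where numbers disagreed:** repeated force readings scattered by about ±0.5 N, and the held tin read 5.6 N at the final height against 5.9 N lower down. Both are far smaller than the gap to the other tins.
- **Closing on the tins:** each time the gripper closed on a tin, the wrist read a brief 5 to 7 N. No reading I took was near the force limits.
- **Setting down the light tins:** I opened the gripper within about 1 mm of the table, so they may have dropped that far; both stayed upright.

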